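# Clamp the lamp-oil bottle and take off its safety cap

## Task

The oil lamp under the cloche is due a refill. Turn the red knob of the bottle holder clockwise until it stops, so that the square lamp-oil bottle is clamped fast; then press the bottle's white safety cap down, keep it pressed while twisting it anticlockwise until it comes free, and lift it straight off. Finish while still holding the cap upright in the gripper, about 5 cm above the bottle's mouth (do not put it down), and leave the ring dish, the lighter and the pearl box where they are.

Things in the scene. Friction and masses are not known exactly. Their poses are not given: they have to be found in the camera images.
- clamp_knob (a joint): angle of the clamp knob, rad: 0 fully open, grows clockwise seen from above, 1.45 is its stop; starts between 0 and 0.25. The jaw moves 6 mm per rad: its pad meets the bottle at about 0.9 rad, then a spring behind it (8 N/mm) grips harder; tight above 1.2 rad. Turning takes about 0.25 N m, up to 0.4 when clamping; it stays where it is left.
- knob_grip (a point): grip point on the vertical axis of the red bar-shaped clamp knob, 100 mm above the work surface. The bar is 44 mm long (along this point's x axis, which turns with the knob), 11 mm thick (y), 34 mm tall; it reaches 10 mm above and 24 mm below this point, where a dark disc of 20 mm radius begins.
- holder: fixed bottle holder: dark wooden base 100 x 200 x 12 mm, brass back jaw (top at 55 mm) and low side lips, a sliding jaw with black pad, a brass column under the red knob. Origin on the work surface under the bottle's place, z up. The knob's axis is 110 mm from it along the holder's -y; the jaw slides along +y.
- bottle: loose amber bottle, 0.35 kg, square body 56 x 56 mm, 70 mm tall, on the holder's 12 mm base. Origin at the centre of its underside, z up. On it stands a grey neck, whose mouth (with a sprung plunger of 7 mm radius in it) ends 108 mm above the origin.
- cap: white round push-and-turn cap, 46 mm diameter, 30 mm tall, weighted, 100 g, a red mark on top along its +x. Origin at the centre of its open underside, z up. Closed, the origin is 82 mm above the bottle's origin (12 mm above the bottle's shoulder) and the cap's x lies along the bottle's x. How it opens: see mouth.
- dish: bystander: pearl-white ceramic ring dish, 90 mm diameter, 22 mm tall, origin under its centre
- lighter: bystander: steel lighter with hinged cap, lying flat, 57 x 38 x 13 mm, origin under its centre
- pearl_box: bystander: closed mother-of-pearl box 82 x 62 x 42 mm, origin under its centre
- mouth (a point): centre of the bottle's mouth, 108 mm above the bottle's origin. Cap: a tooth bars turning until it is pressed down 6 mm or more; hard stop at 9 mm; press 7 to 8. Spring: 3 N up at the start, 0.9 N more per mm (10 N at 7.5 mm). Kept down and turned anticlockwise seen from above, it is free to lift from 62 degrees (1.1 rad) to about 125; aim for 80 to 90.
Not all that is in view belongs to the job. There is more than one size of the holder; the job needs the smaller. There is more than one size of the bottle; the job needs the larger.

How it is judged:
By the outcome, as a careful person would: the job done as asked, in the order asked, and still so for the second after the job is handed in, while the arm keeps its last pose, push and grip.
It also fails if it takes over 64 s, if anything falls off the work surface, if the arm or the gripper's body presses on something with over 40 N, if the wrist force passes 120 N, or if a joint passes its speed limit or range.

## Robot

A 6-joint arm with a two-finger parallel gripper is mounted at the origin on the work surface. World frame = base frame: x ahead of the robot, y to its left, z up, the work surface at z = 0. Lengths are in mm, angles in degrees, forces in N, time in s.
With the tool pointing down it reaches from about 300 to 850 mm from the base axis. Payload 4.2 kg.
Tool frame: the origin (TCP) lies at the very end of the fingers, on their centre line; the grasp point (between the pads) lies 19 mm behind it (env.tcp_to_grasp is the distance from the TCP to the grasp point, in mm); z points along the fingers, x is the direction in which the jaws open and shut, and the axes are right-handed (so a half turn about z gives the same grasp; the last joint's range is limited). The gripper opens to 91 mm and grips with 3 to 60 N. Pads are 32 mm wide; open, the fingers measure 118 mm over their backs; the gripper's body (76 mm by 178 mm) begins 60 mm behind the grasp point.
Start: joints at [-68.125, 18.312, 89.639, -0, 72.044, -1.146], TCP at [224.873, -529.221, 213.976] pointing down, gripper open.
Joint ranges: [-177.97, 177.97], [-48.28, 115.42], [12.27, 149.76], [-77.06, 257.06], [2.81, 150.46], [-146.56, 146.56]. Speed limits (degrees/s): [147.25, 147.25, 180, 180, 180, 180].

## Interface

Orientations are given as [roll, pitch, yaw] about the fixed x, y, z axes, in that order (R = Rz(yaw) Ry(pitch) Rx(roll)).
In Python, from workcell import monitor, cams, env, search_frame gives the robot as it stands.
- The arm moves only by the tool apply_moves, never from a script. Its argument "plan" is a list of rows, each an object of numbers: "fingers": the finger opening in cm, from 0 to 9.12; "x", "y", "z": the shift along the tool's x, y, z in cm; "wx", "wy", "wz": the turn, a rotation vector about the tool's x, y, z in degrees. In form: [{"fingers": .., "x": .., "y": .., "z": .., "wx": .., "wy": .., "wz": ..}, ...]. A call has 1 to 8 rows; each row is the pose to reach, as a shift and turn from the pose measured when the call began, along the tool's axes at that moment; what a row does not reach only later rows make up. A row lasts 1/10 s, in which the tool goes at most 50 mm and 8.59 degrees, less where a joint would pass 70% of its speed; a pose out of reach is approached as far as the arm can. A call with a gripper value outside its range is refused whole. The fingers move at their own pace and stop on an object; "newtons" is the grip in N (left out, the last holds). Time passes only in rows, so rows that repeat a pose let the fingers close. It gives the time, the measured TCP pose, the force and the opening at its end, in the units of the state.
- monitor.state(): the state, without advancing time (a new reading comes with each control period).
- cams.grab_frame(name): name is "side" or "top"; returns the picture (400x640x3 uint8, red, green, blue); there is no depth.
- cams.camera_params(name): a dict with "fov_y" (degrees; the focal length in pixels is half the picture's height over the tangent of half this angle, whatever the lens; pixels are square), "cx", "cy" (the principal point, pixels), "T" (4x4, takes a point from camera to world coordinates). Camera axes: x right, y down, z forward; pixel columns grow to the right and rows downward; lengths in mm; the calibration is good to about 2 mm. A picture is of the moment at which its call begins. camera_params takes no time and is no camera call.
- env.job_done(): hands the job in, once; it reports no verdict.
Trained networks look in the newest picture that a camera, given by its name, has taken for a name from the list of things; names that differ only in an ending like _2 or _b are one class to them, and where a whole thing is asked for, a point or a joint stands for the part that bears it (a point fixed in the world has none). Each returns a list of dicts, best first, with "score" (0 to 1); they miss things now and then, are a little off and sometimes report something else, mostly with a low value. They report only what shows in the picture. A call takes as long as a camera call. They do not tell look-alikes from the thing itself.
- search_frame(camera, label): "extent" ([centre column, centre row, width, height] in pixels, round what is visible of it).
The state is a dict: "time_s": time; "qpos": joint angles; "qvel": joint speeds; "effort": joint torques, N m; "ee_pos": TCP position; "ee_rot": TCP orientation; "force": force on the tool from outside, world axes, zero at the start; "torque": the same for the moment, N m; "gripper_width": finger opening in mm.
Only numpy, scipy, OpenCV 4.12 (cv2) and the standard library are available. Lean on these libraries where they do the work, as an engineer would, in place of code of your own. Each camera call takes 0.05 s, during which the arm holds its last target.

## Working session

There is one attempt and no reset: what is moved stays moved. The work goes in short steps, Python scripts to look and compute and a tool call to move; the robot and the scene stay as the last step left them, time stands still between calls to the robot, and variables do not carry over. Pictures are saved under pics/ and viewed, and the job is handed in when it is done.

Besides the shell and the picture viewer there is one more tool, called after "Call:" as a command line: name --argument value ..., lists and objects as JSON in quotes. apply_moves: Moves the arm, as the interface text tells. Its arguments: {"type":"object","properties":{"plan":{"type":"array"},"newtons":{"type":"number"}},"required":["plan"]}

```bash
mkdir -p pics; ls
python3 - <<'E'
from workcell import monitor,cams,env,search_frame
import cv2,json
print(monitor.state())
for n in("top","side"):
    p=cams.camera_params(n);print(n,p)
    im=cams.grab_frame(n);cv2.imwrite(f"pics/{n}0.png",im[:,:,::-1])
    for l in("cap","clamp_knob","bottle","holder"):
        print(l,[(round(d['score'],2),[round(float(v),1) for v in d['extent']]) for d in search_frame(n,l)])
E
```

```text
pics
{'time_s': 0.0, 'qpos': array([-6.81241559e+01,  1.83498940e+01,  8.97072454e+01, -2.27809245e-03,
        7.20428315e+01, -1.14734001e+00]), 'qvel': array([ 0.0195997 , -0.02315094,  0.0639969 , -0.04210305,  0.05380541,
       -0.03742499]), 'effort': array([ 2.43333132e-03, -4.12449324e+01, -2.31970668e+01,  7.28418888e-02,
        4.57112887e-02, -1.72640903e-04]), 'ee_pos': array([ 224.67030527, -528.73610693,  213.13210369]), 'ee_rot': array([ 1.79999836e+02,  9.99942219e-02, -6.69761118e+01]), 'force': array([-0.88434356,  0.10692132, -0.69954728]), 'torque': array([ 0.0539683 , -0.01750357, -0.02702213]), 'gripper_width': 90.91698932223848}
top {'fov_y': 51.78029815023135, 'cx': 323.2341596333116, 'cy': 202.7290232301256, 'T': array([[-2.95311133e-02, -9.99412959e-01,  1.73681110e-02,
         4.97974792e+02],
       [-9.99535581e-01,  2.96565256e-02,  7.00810057e-03,
         1.04455045e+02],
       [-7.51906435e-03, -1.71530879e-02, -9.99824602e-01,
         8.70783912e+02],
       [ 0.00000000e+00,  0.00000000e+00,  0.00000000e+00,
         1.00000000e+00]])}
cap [(0.
[... 404 characters left out ...]
74e-01,  1.44175419e-01,
         3.86935443e+02],
       [-1.79063166e-01, -6.42539496e-01,  7.45036495e-01,
        -6.58026196e+02],
       [ 1.29355332e-02, -7.58748049e-01, -6.51255764e-01,
         7.92358626e+02],
       [ 0.00000000e+00,  0.00000000e+00,  0.00000000e+00,
         1.00000000e+00]])}
cap [(0.86, [315.4, 207.2, 21.2, 21.2])]
clamp_knob [(0.84, [319.2, 255.1, 20.8, 21.3]), (0.7, [184.8, 195.8, 32.0, 34.1])]
bottle [(0.75, [312.6, 229.8, 30.9, 34.4]), (0.71, [314.9, 206.8, 23.3, 20.8]), (0.61, [318.2, 256.8, 22.9, 23.0]), (0.57, [380.3, 218.3, 22.2, 33.5])]
holder [(0.75, [316.0, 261.2, 54.4, 74.9]), (0.7, [318.9, 254.6, 22.7, 21.5]), (0.56, [203.6, 205.7, 100.1, 105.3])]
```

View pics/top0.png

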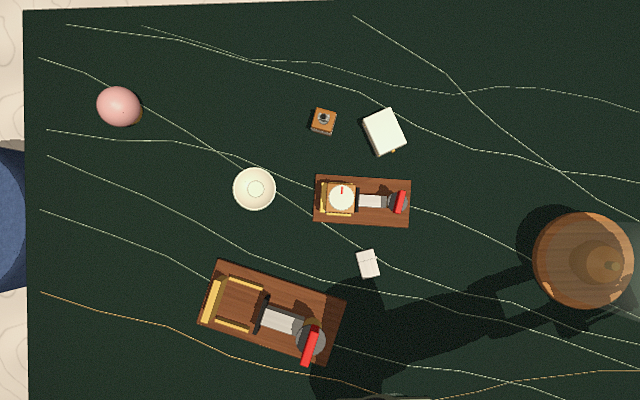

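View pics/side0.png

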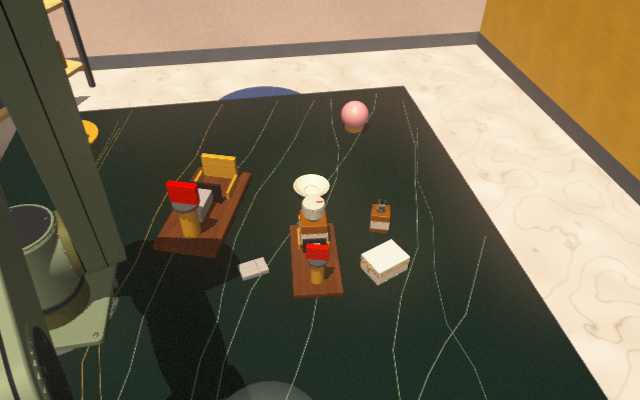

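Run:
```python
import cv2
a=cv2.imread("pics/top0.png");cv2.imwrite("pics/topc.png",cv2.resize(a[150:260,280:440],None,fx=5,fy=5,interpolation=cv2.INTER_CUBIC))
a=cv2.imread("pics/side0.png");cv2.imwrite("pics/sidec.png",cv2.resize(a[180:310,240:400],None,fx=4.5,fy=4.5,interpolation=cv2.INTER_CUBIC))
```

```text
(no output)
```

View pics/topc.png

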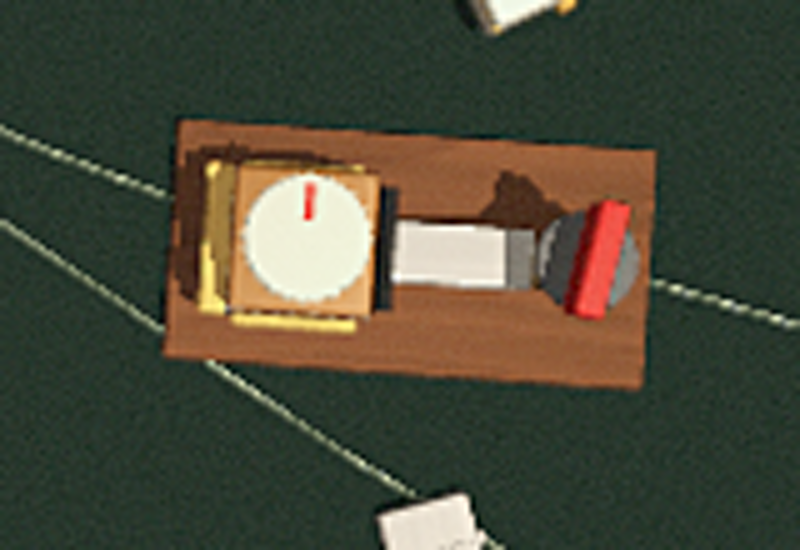

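View pics/sidec.png

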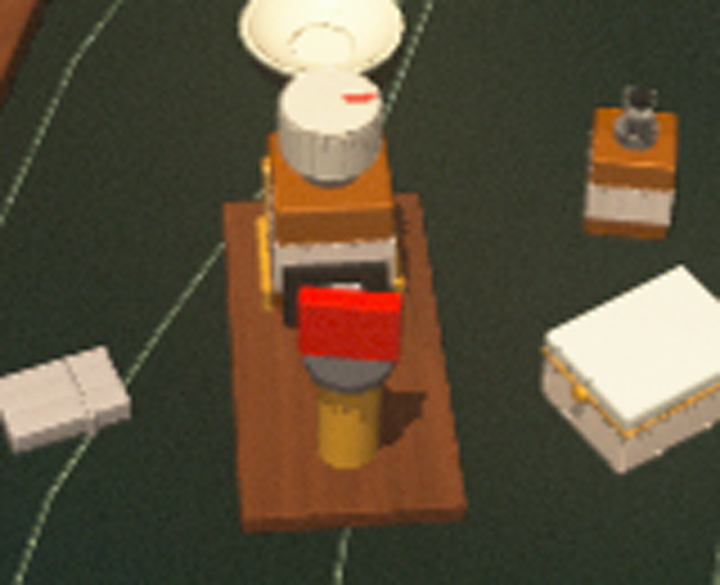

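```bash
cat > h.py <<'E'
import numpy as np
from workcell import monitor,cams,env,search_frame
def ray(n,u,v):
    p=cams.camera_params(n);f=200/np.tan(np.radians(p['fov_y']/2));T=p['T']
    d=T[:3,:3]@np.array([(u-p['cx'])/f,(v-p['cy'])/f,1]);return T[:3,3],d
def atz(n,u,v,z):
    o,d=ray(n,u,v);return (o+d*(z-o[2])/d[2])[:2]
def proj(n,P):
    p=cams.camera_params(n);f=200/np.tan(np.radians(p['fov_y']/2));T=p['T']
    q=T[:3,:3].T@(np.array(P)-T[:3,3]);return q[:2]/q[2]*f+[p['cx'],p['cy']]
def topc(a,b): return 280+(a+.5)/5-.5,150+(b+.5)/5-.5
def sidec(a,b): return 240+(a+.5)/4.5-.5,180+(b+.5)/4.5-.5
E
python3 - <<'E'
from h import *
np.set_printoptions(precision=1,suppress=True)
C=np.array([atz("top",*topc(*c),12) for c in[(180,120),(656,151),(643,388),(164,356)]])
print(C,C.mean(0))
ex=(C[0]+C[1]-C[2]-C[3]);ey=(C[0]+C[3]-C[1]-C[2])
print(np.linalg.norm(ex)/2,np.linalg.norm(ey)/2,np.degrees(np.arctan2(ex[1],ex[0])),np.degrees(np.arctan2(ey[1],ey[0]))-90)
print("cap top",atz("top",*topc(309,238),124))
print("cap side",atz("side",*sidec(330,100),124))
for c in[(602,200),(630,203),(605,318),(575,317)]:print("bar",atz("top",*topc(*c),110))
for c in[(302,290),(402,297)]:print("bar side cam near edge?",atz("side",*sidec(*c),110))
print("mark",atz("top",*topc(310,184),124),atz("top",*topc(308,220),124))
E
```

```text
[[574.1 124.6]
 [555.2 -73.3]
 [456.8 -64.6]
 [475.9 134.1]] [515.5  30.2]
98.75359021576878 199.2264487021604 -5.28973354052305 -5.4801279916623855
cap top [520.   76.5]
cap side [521.5  82.5]
bar [531.2 -32.5]
bar [529.8 -42.8]
bar [487.7 -32.2]
bar [488.4 -21.2]
bar side cam near edge? [491.6 -19.9]
bar side cam near edge? [532.8 -31. ]
mark [539.6  75.5] [526.5  76.6]
```

```bash
cat >> h.py <<'E'
from scipy.spatial.transform import Rotation as Ro
def to(pos,yaw,rp=(180,0)):
    s=monitor.state();R=Ro.from_euler('xyz',s['ee_rot'],degrees=True)
    d=R.inv().apply(np.array(pos)-s['ee_pos'])/10
    w=(R.inv()*Ro.from_euler('xyz',[rp[0],rp[1],yaw],degrees=True)).as_rotvec(degrees=True)
    print("shift cm",d.round(2),"turn",w.round(1),"pos",s['ee_pos'].round(1),"rot",s['ee_rot'].round(1),"t",s['time_s'],"F",s['force'].round(1),"T",s['torque'].round(2),"w",s['gripper_width'].round(1),"q",s['qpos'].round(1))
E
python3 -c "
from h import *
to((509.7,-32,200),75.5)"
```

```text
Traceback (most recent call last):
  File "h.py", line 18, in to
    print("shift cm",d.round(2),"turn",w.round(1),"pos",s['ee_pos'].round(1),"rot",s['ee_rot'].round(1),"t",s['time_s'],"F",s['force'].round(1),"T",s['torque'].round(2),"w",s['gripper_width'].round(1),"q",s['qpos'].round(1))
                                                                                                                                                                             ^^^^^^^^^^^^^^^^^^^^^^^^
AttributeError: 'float' object has no attribute 'round'
```

```bash
sed -i "s/s\['gripper_width'\].round(1)/round(s['gripper_width'],1)/" h.py
python3 -c "
from h import *
to((509.7,-32,200),75.5)"
```

```text
shift cm [-34.62 -45.66   1.39] turn [   0.     0.  -142.5] pos [ 224.9 -529.2  213.9] rot [180.  -0. -67.] t 0.5 F [-0.  -0.6  0.3] T [-0.03  0.   -0.  ] w 91.4 q [-68.1  18.3  89.6  -0.   72.   -1.1]
```

Call:
apply_moves --plan '[{"fingers": 5, "x": -34.6, "y": -45.7, "z": 1.4, "wz": -142.5}, {"fingers": 5, "x": -34.6, "y": -45.7, "z": 1.4, "wz": -142.5}, {"fingers": 5, "x": -34.6, "y": -45.7, "z": 1.4, "wz": -142.5}, {"fingers": 5, "x": -34.6, "y": -45.7, "z": 1.4, "wz": -142.5}, {"fingers": 5, "x": -34.6, "y": -45.7, "z": 1.4, "wz": -142.5}, {"fingers": 5, "x": -34.6, "y": -45.7, "z": 1.4, "wz": -142.5}, {"fingers": 5, "x": -34.6, "y": -45.7, "z": 1.4, "wz": -142.5}, {"fingers": 5, "x": -34.6, "y": -45.7, "z": 1.4, "wz": -142.5}]'

```text
$.plan[0]: bad value
```

```bash
python3 -c "
from h import *
to((509.7,-32,200),75.5)"
```

```text
shift cm [-34.62 -45.66   1.39] turn [   0.     0.  -142.5] pos [ 224.9 -529.2  213.9] rot [180.  -0. -67.] t 0.5 F [-0.  -0.6  0.3] T [-0.03  0.   -0.  ] w 91.4 q [-68.1  18.3  89.6  -0.   72.   -1.1]
```

Call:
apply_moves --plan '[{"fingers": 5, "x": -34.6, "y": -45.7, "z": 1.4, "wx": 0, "wy": 0, "wz": -142.5}, {"fingers": 5, "x": -34.6, "y": -45.7, "z": 1.4, "wx": 0, "wy": 0, "wz": -142.5}, {"fingers": 5, "x": -34.6, "y": -45.7, "z": 1.4, "wx": 0, "wy": 0, "wz": -142.5}, {"fingers": 5, "x": -34.6, "y": -45.7, "z": 1.4, "wx": 0, "wy": 0, "wz": -142.5}, {"fingers": 5, "x": -34.6, "y": -45.7, "z": 1.4, "wx": 0, "wy": 0, "wz": -142.5}, {"fingers": 5, "x": -34.6, "y": -45.7, "z": 1.4, "wx": 0, "wy": 0, "wz": -142.5}, {"fingers": 5, "x": -34.6, "y": -45.7, "z": 1.4, "wx": 0, "wy": 0, "wz": -142.5}, {"fingers": 5, "x": -34.6, "y": -45.7, "z": 1.4, "wx": 0, "wy": 0, "wz": -142.5}]'

```text
time_s: 1.3
ee_pos: [424.4, -181.1, 204.6]
ee_rot: [180.0, -0.1, 2.0]
force: [0.7, 0.3, 0.6]
gripper_width: 50.3
```

```bash
python3 -c "
from h import *
to((509.7,-32,200),75.5)"
```

```text
shift cm [  9.06 -14.59   0.46] turn [  0.1  -0.  -73.5] pos [ 424.4 -181.1  204.6] rot [ 1.8e+02 -1.0e-01  2.0e+00] t 1.3 F [0.7 0.3 0.6] T [-0.04 -0.15 -0.01] w 50.3 q [-24.5   8.4 104.5  -0.   67.  -26.6]
```

Call:
apply_moves --plan '[{"fingers": 5, "x": 9.1, "y": -14.6, "z": 0.5, "wx": 0, "wy": 0, "wz": -73.5}, {"fingers": 5, "x": 9.1, "y": -14.6, "z": 0.5, "wx": 0, "wy": 0, "wz": -73.5}, {"fingers": 5, "x": 9.1, "y": -14.6, "z": 0.5, "wx": 0, "wy": 0, "wz": -73.5}, {"fingers": 5, "x": 9.1, "y": -14.6, "z": 0.5, "wx": 0, "wy": 0, "wz": -73.5}, {"fingers": 5, "x": 9.1, "y": -14.6, "z": 0.5, "wx": 0, "wy": 0, "wz": -73.5}, {"fingers": 5, "x": 9.1, "y": -14.6, "z": 0.5, "wx": 0, "wy": 0, "wz": -73.5}, {"fingers": 5, "x": 9.1, "y": -14.6, "z": 0.5, "wx": 0, "wy": 0, "wz": -73.5}, {"fingers": 5, "x": 9.1, "y": -14.6, "z": 0.5, "wx": 0, "wy": 0, "wz": -73.5}]'

```text
time_s: 2.1
ee_pos: [510.2, -31.7, 199.6]
ee_rot: [179.9, 0.0, 70.9]
force: [0.1, 0.4, -0.2]
gripper_width: 50.0
```

```bash
python3 -c "
from h import *
import cv2
to((509.7,-32,82),75.5)
for n in('side','top'):
  im=cams.grab_frame(n)
  cv2.imwrite('pics/%s1.png'%n,im[:,:,::-1])
"
```

```text
shift cm [-0.04 -0.05 11.76] turn [ 0.1  0.  -4.6] pos [510.2 -31.7 199.6] rot [179.9   0.   70.9] t 2.1 F [ 0.1  0.4 -0.2] T [ 0.05 -0.16  0.04] w 50.0 q [ -4.8  13.1  99.2  -0.   67.7 -75.7]
```

View pics/side1.png

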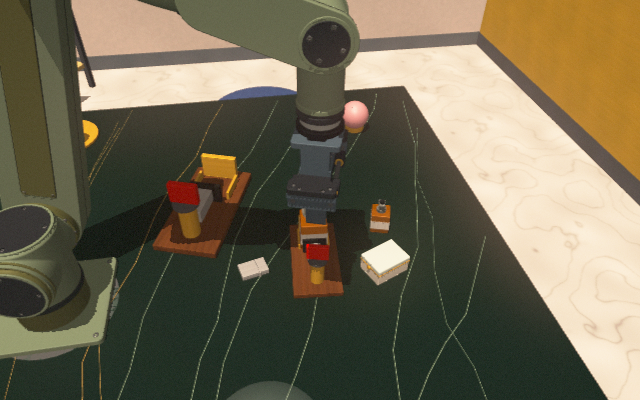

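Call:
apply_moves --plan '[{"fingers": 5, "x": -0.05, "y": -0.05, "z": 4, "wx": 0.1, "wy": 0, "wz": -4.6}, {"fingers": 5, "x": -0.05, "y": -0.05, "z": 7.5, "wx": 0.1, "wy": 0, "wz": -4.6}, {"fingers": 5, "x": -0.05, "y": -0.05, "z": 8.5, "wx": 0.1, "wy": 0, "wz": -4.6}, {"fingers": 5, "x": -0.05, "y": -0.05, "z": 9.7, "wx": 0.1, "wy": 0, "wz": -4.6}, {"fingers": 5, "x": -0.05, "y": -0.05, "z": 10.7, "wx": 0.1, "wy": 0, "wz": -4.6}, {"fingers": 5, "x": -0.05, "y": -0.05, "z": 11.4, "wx": 0.1, "wy": 0, "wz": -4.6}, {"fingers": 5, "x": -0.05, "y": -0.05, "z": 11.7, "wx": 0.1, "wy": 0, "wz": -4.6}, {"fingers": 5, "x": -0.05, "y": -0.05, "z": 11.7, "wx": 0.1, "wy": 0, "wz": -4.6}]'

```text
time_s: 3.0
ee_pos: [509.8, -32.2, 82.8]
ee_rot: [-180.0, 0.0, 75.1]
force: [-0.6, -0.3, -0.5]
gripper_width: 50.3
```

```bash
python3 -c "
from h import *
import cv2
to((509.7,-32,82),75.5)
im=cams.grab_frame('side')
cv2.imwrite('pics/side2.png',cv2.resize(im[160:310,220:420,::-1],None,fx=4,fy=4))
"
```

```text
shift cm [ 0.02 -0.02  0.08] turn [-0.   0.  -0.4] pos [509.8 -32.2  82.8] rot [-180.     0.    75.1] t 3.0 F [-0.6 -0.3 -0.5] T [ 0.04 -0.15 -0.03] w 50.3 q [ -4.9  19.7 108.7  -0.   51.6 -80. ]
```

View pics/side2.png

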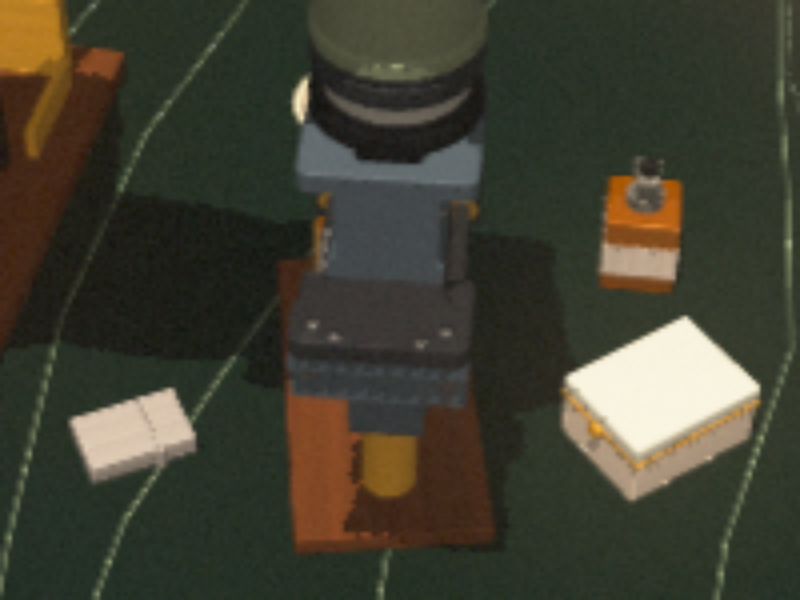

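The near finger hides the bar (column foot at ~(390,490) in the crop), and the gripper is centred over the column. Close on the bar.

Call:
apply_moves --plan '[{"fingers": 0, "x": 0, "y": 0, "z": 0, "wx": 0, "wy": 0, "wz": 0}, {"fingers": 0, "x": 0, "y": 0, "z": 0, "wx": 0, "wy": 0, "wz": 0}, {"fingers": 0, "x": 0, "y": 0, "z": 0, "wx": 0, "wy": 0, "wz": 0}, {"fingers": 0, "x": 0, "y": 0, "z": 0, "wx": 0, "wy": 0, "wz": 0}, {"fingers": 0, "x": 0, "y": 0, "z": 0, "wx": 0, "wy": 0, "wz": 0}, {"fingers": 0, "x": 0, "y": 0, "z": 0, "wx": 0, "wy": 0, "wz": 0}]' --newtons 30

```text
time_s: 3.65
ee_pos: [510.5, -30.8, 83.2]
ee_rot: [180.0, -0.2, 75.0]
force: [1.4, 5.9, 0.1]
gripper_width: 10.5
```

```bash
python3 -c "
from h import *
to((509.7,-32,82),75.5)
"
```

```text
shift cm [-0.14 -0.04  0.12] turn [ 0.  -0.2 -0.5] pos [510.5 -30.8  83.2] rot [180.   -0.2  75. ] t 3.65 F [1.4 5.9 0.1] T [ 0.98 -0.31 -0.28] w 10.5 q [ -4.9  19.7 108.7   0.2  51.6 -80. ]
```

Call:
apply_moves --plan '[{"fingers": 0, "x": 0.03, "y": 0, "z": 0, "wx": 0, "wy": 0, "wz": 7}, {"fingers": 0, "x": 0.03, "y": 0, "z": 0, "wx": 0, "wy": 0, "wz": 14}, {"fingers": 0, "x": 0.03, "y": 0, "z": 0, "wx": 0, "wy": 0, "wz": 21}, {"fingers": 0, "x": 0.03, "y": 0, "z": 0, "wx": 0, "wy": 0, "wz": 28}, {"fingers": 0, "x": 0.03, "y": 0, "z": 0, "wx": 0, "wy": 0, "wz": 35}, {"fingers": 0, "x": 0.03, "y": 0, "z": 0, "wx": 0, "wy": 0, "wz": 42}, {"fingers": 0, "x": 0.03, "y": 0, "z": 0, "wx": 0, "wy": 0, "wz": 49}, {"fingers": 0, "x": 0.03, "y": 0, "z": 0, "wx": 0, "wy": 0, "wz": 55}]'

```text
time_s: 4.45
ee_pos: [510.1, -31.0, 83.2]
ee_rot: [-179.9, -0.1, 19.8]
force: [-1.7, -2.0, 0.6]
gripper_width: 10.8
```

```bash
python3 -c "
from h import *
to((510,-31,82),1.5)
"
```

```text
shift cm [-0.01 -0.01  0.12] turn [-0.1 -0.1 18.3] pos [510.1 -31.   83.2] rot [-1.799e+02 -1.000e-01  1.980e+01] t 4.45 F [-1.7 -2.   0.6] T [-0.41  0.05  0.33] w 10.8 q [-4.800e+00  1.970e+01  1.087e+02  1.000e-01  5.160e+01 -2.470e+01]
```

Call:
apply_moves --plan '[{"fingers": 0, "x": 0, "y": 0, "z": 0, "wx": 0, "wy": 0, "wz": 5}, {"fingers": 0, "x": 0, "y": 0, "z": 0, "wx": 0, "wy": 0, "wz": 10}, {"fingers": 0, "x": 0, "y": 0, "z": 0, "wx": 0, "wy": 0, "wz": 14}, {"fingers": 0, "x": 0, "y": 0, "z": 0, "wx": 0, "wy": 0, "wz": 16}, {"fingers": 0, "x": 0, "y": 0, "z": 0, "wx": 0, "wy": 0, "wz": 17}, {"fingers": 0, "x": 0, "y": 0, "z": 0, "wx": 0, "wy": 0, "wz": 17}]'

```text
time_s: 5.05
ee_pos: [510.0, -31.1, 83.2]
ee_rot: [-179.9, -0.0, 2.9]
force: [-0.2, -0.9, 0.5]
gripper_width: 10.8
```

```bash
python3 -c "
from h import *
to((510,-31,82),1.5)
"
```

```text
shift cm [ 0.   -0.01  0.12] turn [-0.1 -0.   1.4] pos [510.  -31.1  83.2] rot [-179.9   -0.     2.9] t 5.05 F [-0.2 -0.9  0.5] T [-0.12  0.02  0.22] w 10.8 q [-4.800e+00  1.970e+01  1.087e+02  1.000e-01  5.160e+01 -7.700e+00]
```

Near the stop; go on in small steps to feel it.

Call:
apply_moves --plan '[{"fingers": 0, "x": 0, "y": 0, "z": 0, "wx": 0, "wy": 0, "wz": 1}, {"fingers": 0, "x": 0, "y": 0, "z": 0, "wx": 0, "wy": 0, "wz": 2}, {"fingers": 0, "x": 0, "y": 0, "z": 0, "wx": 0, "wy": 0, "wz": 3}, {"fingers": 0, "x": 0, "y": 0, "z": 0, "wx": 0, "wy": 0, "wz": 3}]'

```text
time_s: 5.45
ee_pos: [510.0, -31.1, 83.2]
ee_rot: [-179.9, -0.0, -0.1]
force: [-1.1, 0.7, 0.6]
gripper_width: 11.0
```

```bash
python3 -c "
from h import *
to((510,-31,82),1.5)
"
```

```text
shift cm [-0.   -0.01  0.12] turn [-0.1 -0.  -1.6] pos [510.  -31.1  83.2] rot [-1.799e+02 -0.000e+00 -1.000e-01] t 5.45 F [-1.1  0.7  0.6] T [ 0.1  -0.03  0.97] w 11.0 q [-4.800e+00  1.970e+01  1.087e+02  1.000e-01  5.160e+01 -4.800e+00]
```

Call:
apply_moves --plan '[{"fingers": 5, "x": 0, "y": 0, "z": 0, "wx": 0, "wy": 0, "wz": 0}, {"fingers": 5, "x": 0, "y": 0, "z": 0, "wx": 0, "wy": 0, "wz": 0}, {"fingers": 5, "x": 0, "y": 0, "z": 0, "wx": 0, "wy": 0, "wz": 0}, {"fingers": 6, "x": 0, "y": 0, "z": -3, "wx": 0, "wy": 0, "wz": 0}, {"fingers": 7, "x": 0, "y": 0, "z": -7, "wx": 0, "wy": 0, "wz": 0}, {"fingers": 7, "x": 0, "y": 0, "z": -12, "wx": 0, "wy": 0, "wz": 0}, {"fingers": 7, "x": 0, "y": 4, "z": -14, "wx": 0, "wy": 0, "wz": 0}, {"fingers": 7, "x": 0, "y": 9, "z": -14, "wx": 0, "wy": 0, "wz": 0}]'

```text
time_s: 6.25
ee_pos: [512.2, -121.3, 227.5]
ee_rot: [180.0, -0.5, 0.1]
force: [1.3, -1.5, -0.5]
gripper_width: 69.1
```

Run:
```python
from h import *
import cv2
to((510,-31,82),1.5)
for n in('side','top'):
  im=cams.grab_frame(n)
  c=im[180:310,240:400] if n=='side' else im[150:260,280:440]
  cv2.imwrite('pics/%s3.png'%n,cv2.resize(c[:,:,::-1],None,fx=4.5 if n=='side' else 5,fy=4.5 if n=='side' else 5,interpolation=cv2.INTER_CUBIC))
  print(n,search_frame(n,'cap')[:2])
```

```text
shift cm [-0.34 -9.04 14.54] turn [ 0.  -0.5 -1.4] pos [ 512.2 -121.3  227.5] rot [ 1.8e+02 -5.0e-01  1.0e-01] t 6.25 F [ 1.3 -1.5 -0.5] T [-0.08 -0.13 -0.02] w 69.1 q [-14.6  13.2  94.9   0.1  71.4 -14.8]
side [{'extent': [319.6, 209.2, 15.1, 17.0], 'score': 0.45}]
top [{'extent': [342.0, 200.4, 27.2, 26.8], 'score': 0.6}]
```

View pics/top3.png

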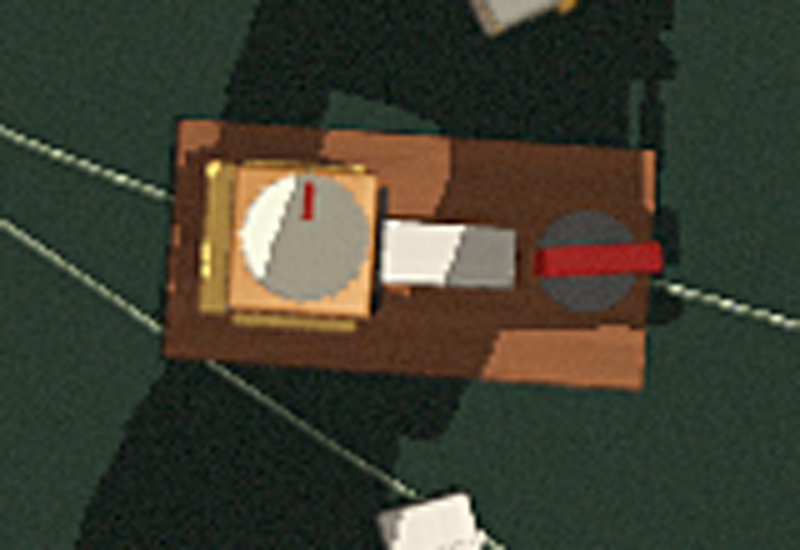

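View pics/side3.png

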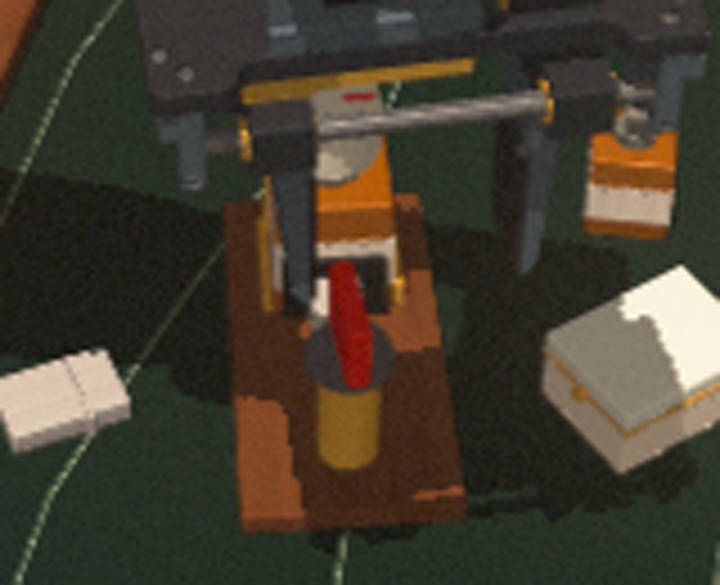

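Run:
```python
from h import *
for u in(304,305):print(atz("top",*topc(u,237),124))
to((520.5,79,170),0)
```

```text
[520.40518975  78.28281677]
[520.39440299  77.92058535]
shift cm [  1.02 -20.08   5.32] turn [-0.1  0.  -0.3] pos [ 509.5 -121.9  222.8] rot [-179.9    0.    -0.3] t 6.45 F [ 0.2 -0.3 -0. ] T [ 0.04 -0.1  -0.03] w 70.5 q [-14.8  13.4  95.3   0.1  71.3 -14.6]
```

Call:
apply_moves --plan '[{"fingers": 7, "x": 0.3, "y": -4, "z": 1, "wx": 0, "wy": 0, "wz": 0}, {"fingers": 7, "x": 0.5, "y": -9, "z": 2, "wx": 0, "wy": 0, "wz": 0}, {"fingers": 7, "x": 0.8, "y": -14, "z": 3, "wx": 0, "wy": 0, "wz": 0}, {"fingers": 7, "x": 1.05, "y": -18, "z": 4.5, "wx": 0, "wy": 0, "wz": 0}, {"fingers": 7, "x": 1.05, "y": -20.1, "z": 5.3, "wx": 0, "wy": 0, "wz": 0}, {"fingers": 7, "x": 1.05, "y": -20.1, "z": 6.5, "wx": 0, "wy": 0, "wz": 0}, {"fingers": 7, "x": 1.05, "y": -20.1, "z": 8, "wx": 0, "wy": 0, "wz": 0}, {"fingers": 7, "x": 1.05, "y": -20.1, "z": 8, "wx": 0, "wy": 0, "wz": 0}]'

```text
time_s: 7.25
ee_pos: [518.8, 79.2, 140.9]
ee_rot: [-179.9, 0.3, -0.2]
force: [-0.7, -0.3, -0.6]
gripper_width: 69.8
```

```bash
python3 -c "
from h import *
import cv2
to((520.5,79,95),0)
im=cams.grab_frame('side')
cv2.imwrite('pics/side4.png',cv2.resize(im[140:290,220:420,::-1],None,fx=4,fy=4))
"
```

```text
shift cm [0.2  0.03 4.59] turn [-0.1  0.3 -0.2] pos [518.8  79.2 140.9] rot [-179.9    0.3   -0.2] t 7.25 F [-0.7 -0.3 -0.6] T [-0.04 -0.12  0.01] w 69.8 q [7.400e+00 1.740e+01 1.023e+02 1.000e-01 6.060e+01 7.500e+00]
```

View pics/side4.png

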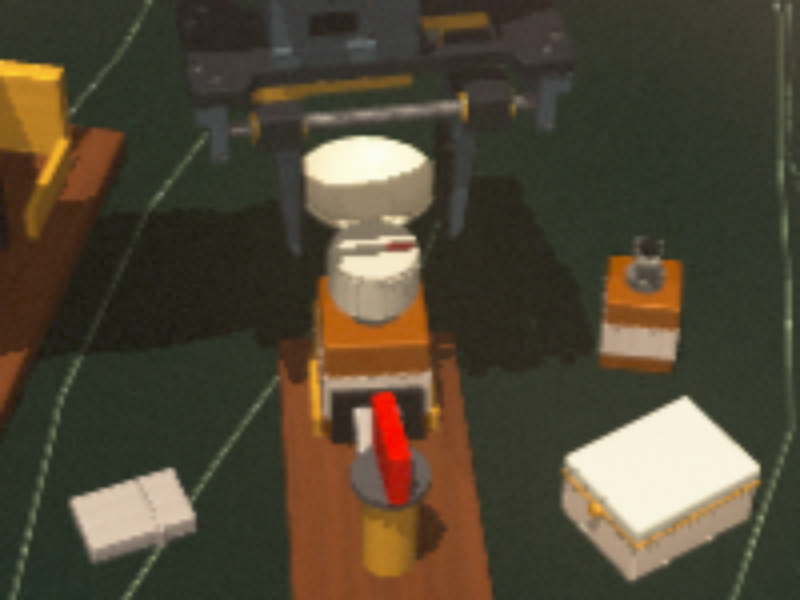

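Call:
apply_moves --plan '[{"fingers": 7, "x": 0.15, "y": 0, "z": 1.5, "wx": 0, "wy": 0.2, "wz": 0}, {"fingers": 7, "x": 0.15, "y": 0, "z": 3, "wx": 0, "wy": 0.2, "wz": 0}, {"fingers": 7, "x": 0.15, "y": 0, "z": 4, "wx": 0, "wy": 0.2, "wz": 0}, {"fingers": 7, "x": 0.15, "y": 0, "z": 4.6, "wx": 0, "wy": 0.2, "wz": 0}, {"fingers": 7, "x": 0.15, "y": 0, "z": 4.6, "wx": 0, "wy": 0.2, "wz": 0}]'

```text
time_s: 7.8
ee_pos: [520.8, 78.9, 95.8]
ee_rot: [-179.9, 0.0, -0.3]
force: [0.3, 0.2, 0.1]
gripper_width: 70.0
```

Call:
apply_moves --plan '[{"fingers": 4, "x": 0, "y": 0, "z": 0, "wx": 0, "wy": 0, "wz": 0}, {"fingers": 4, "x": 0, "y": 0, "z": 0, "wx": 0, "wy": 0, "wz": 0}, {"fingers": 4, "x": 0, "y": 0, "z": 0, "wx": 0, "wy": 0, "wz": 0}, {"fingers": 4, "x": 0, "y": 0, "z": 0, "wx": 0, "wy": 0, "wz": 0}, {"fingers": 4, "x": 0, "y": 0, "z": 0, "wx": 0, "wy": 0, "wz": 0}, {"fingers": 4, "x": 0, "y": 0, "z": 0, "wx": 0, "wy": 0, "wz": 0}]' --newtons 35

```text
time_s: 8.4
ee_pos: [521.1, 78.9, 96.1]
ee_rot: [-179.9, -0.0, -0.3]
force: [0.9, 0.6, 2.8]
gripper_width: 45.2
```

```bash
python3 -c "
from h import *
to((520.5,79,95),0)
"
```

```text
shift cm [-0.06 -0.01  0.11] turn [-0.1 -0.  -0.3] pos [521.1  78.9  96.1] rot [-179.9   -0.    -0.3] t 8.4 F [0.9 0.6 2.8] T [-0.03 -0.11  0.  ] w 45.2 q [7.300e+00 2.010e+01 1.057e+02 1.000e-01 5.420e+01 7.500e+00]
```

Call:
apply_moves --plan '[{"fingers": 4, "x": 0, "y": 0, "z": 0.2, "wx": 0, "wy": 0, "wz": 0}, {"fingers": 4, "x": 0, "y": 0, "z": 0.4, "wx": 0, "wy": 0, "wz": 0}, {"fingers": 4, "x": 0, "y": 0, "z": 0.6, "wx": 0, "wy": 0, "wz": 0}, {"fingers": 4, "x": 0, "y": 0, "z": 0.75, "wx": 0, "wy": 0, "wz": 0}, {"fingers": 4, "x": 0, "y": 0, "z": 0.75, "wx": 0, "wy": 0, "wz": 0}]'

```text
time_s: 8.9
ee_pos: [521.3, 78.9, 89.2]
ee_rot: [-179.9, -0.0, -0.3]
force: [-2.2, -0.4, 8.4]
gripper_width: 45.0
```

```bash
python3 -c "
from h import *
to((520.5,79,88.5),0)
"
```

```text
shift cm [-0.08 -0.01  0.07] turn [-0.1 -0.  -0.3] pos [521.3  78.9  89.2] rot [-179.9   -0.    -0.3] t 8.9 F [-2.2 -0.4  8.4] T [-0.01  0.3  -0.  ] w 45.0 q [7.300e+00 2.050e+01 1.062e+02 1.000e-01 5.320e+01 7.500e+00]
```

Call:
apply_moves --plan '[{"fingers": 4, "x": 0, "y": 0, "z": 0.13, "wx": 0, "wy": 0, "wz": 0}, {"fingers": 4, "x": 0, "y": 0, "z": 0.13, "wx": 0, "wy": 0, "wz": 0}, {"fingers": 4, "x": 0, "y": 0, "z": 0.13, "wx": 0, "wy": 0, "wz": -4}, {"fingers": 4, "x": 0, "y": 0, "z": 0.13, "wx": 0, "wy": 0, "wz": -10}, {"fingers": 4, "x": 0, "y": 0, "z": 0.13, "wx": 0, "wy": 0, "wz": -16}]'

```text
time_s: 9.4
ee_pos: [522.0, 79.1, 88.8]
ee_rot: [-179.9, -0.2, 16.0]
force: [-1.5, 0.2, 8.2]
gripper_width: 45.0
```

```bash
python3 -c "
from h import *
to((520.5,79,88.5),85)
"
```

```text
shift cm [-0.15 -0.03  0.03] turn [  0.1  -0.2 -69. ] pos [522.   79.1  88.8] rot [-179.9   -0.2   16. ] t 9.4 F [-1.5  0.2  8.2] T [0.06 0.1  0.  ] w 45.0 q [ 7.300e+00  2.060e+01  1.062e+02  1.000e-01  5.310e+01 -8.700e+00]
```

Call:
apply_moves --plan '[{"fingers": 4, "x": -0.05, "y": 0, "z": 0.1, "wx": 0, "wy": 0, "wz": -6}, {"fingers": 4, "x": -0.05, "y": 0, "z": 0.1, "wx": 0, "wy": 0, "wz": -12}, {"fingers": 4, "x": -0.05, "y": 0, "z": 0.1, "wx": 0, "wy": 0, "wz": -18}, {"fingers": 4, "x": -0.05, "y": 0, "z": 0.1, "wx": 0, "wy": 0, "wz": -24}, {"fingers": 4, "x": -0.05, "y": 0, "z": 0.1, "wx": 0, "wy": 0, "wz": -30}]'

```text
time_s: 9.9
ee_pos: [522.3, 79.4, 88.8]
ee_rot: [179.9, -0.3, 46.2]
force: [-1.5, 2.0, 8.6]
gripper_width: 45.1
```

```bash
python3 -c "
from h import *
import cv2
to((521,79,88.5),86)
im=cams.grab_frame('side')
cv2.imwrite('pics/side5.png',cv2.resize(im[140:290,220:420,::-1],None,fx=4,fy=4))
"
```

```text
shift cm [-0.12 -0.07  0.03] turn [  0.2  -0.3 -39.8] pos [522.3  79.4  88.8] rot [179.9  -0.3  46.2] t 9.9 F [-1.5  2.   8.6] T [0.17 0.1  0.01] w 45.1 q [  7.3  20.5 106.3   0.2  52.9 -39. ]
```

View pics/side5.png

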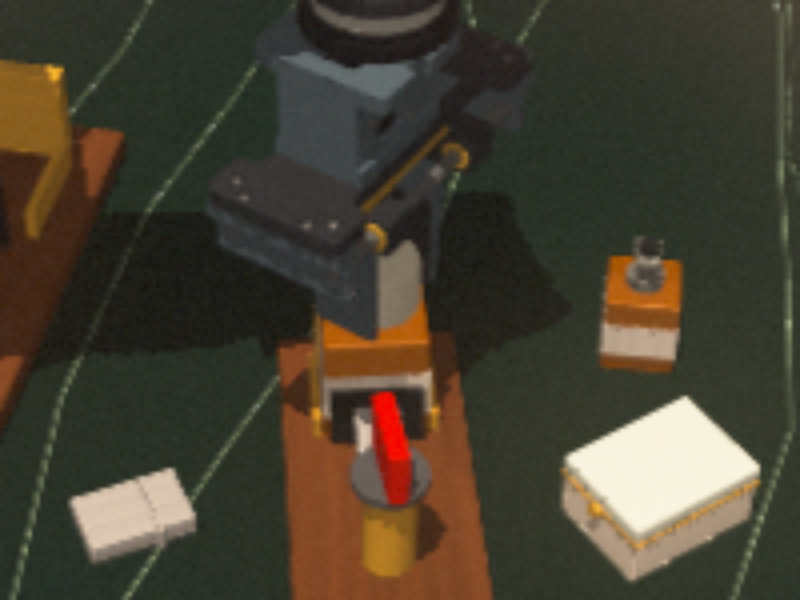

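Call:
apply_moves --plan '[{"fingers": 4, "x": -0.04, "y": 0, "z": 0.12, "wx": 0.1, "wy": -0.2, "wz": -7}, {"fingers": 4, "x": -0.04, "y": 0, "z": 0.12, "wx": 0.1, "wy": -0.2, "wz": -14}, {"fingers": 4, "x": -0.04, "y": 0, "z": 0.12, "wx": 0.1, "wy": -0.2, "wz": -21}, {"fingers": 4, "x": -0.04, "y": 0, "z": 0.12, "wx": 0.1, "wy": -0.2, "wz": -28}, {"fingers": 4, "x": -0.04, "y": 0, "z": 0.12, "wx": 0.1, "wy": -0.2, "wz": -35}, {"fingers": 4, "x": -0.04, "y": 0, "z": 0.12, "wx": 0.1, "wy": -0.2, "wz": -40}, {"fingers": 4, "x": -0.04, "y": 0, "z": 0.12, "wx": 0.1, "wy": -0.2, "wz": -40}]'

```text
time_s: 10.65
ee_pos: [522.5, 79.6, 88.5]
ee_rot: [179.8, -0.1, 86.5]
force: [-1.6, 1.5, 7.8]
gripper_width: 45.3
```

```bash
python3 -c "
from h import *
to((521,79,150),86)
"
```

```text
shift cm [-0.06 -0.13 -6.15] turn [ 0.2 -0.1  0.5] pos [522.5  79.6  88.5] rot [ 1.798e+02 -1.000e-01  8.650e+01] t 10.65 F [-1.6  1.5  7.8] T [ 0.29  0.24 -0.01] w 45.3 q [ 7.400e+00  2.060e+01  1.062e+02  1.000e-01  5.300e+01 -7.910e+01]
```

Call:
apply_moves --plan '[{"fingers": 4, "x": -0.02, "y": -0.05, "z": -0.4, "wx": 0, "wy": 0, "wz": 0}, {"fingers": 4, "x": -0.02, "y": -0.05, "z": -0.8, "wx": 0, "wy": 0, "wz": 0}, {"fingers": 4, "x": -0.02, "y": -0.05, "z": -1.2, "wx": 0, "wy": 0, "wz": 0}, {"fingers": 4, "x": -0.02, "y": -0.05, "z": -1.4, "wx": 0, "wy": 0, "wz": 0}, {"fingers": 4, "x": -0.02, "y": -0.05, "z": -1.4, "wx": 0, "wy": 0, "wz": 0}]'

```text
time_s: 11.15
ee_pos: [521.8, 79.3, 102.3]
ee_rot: [179.8, -0.1, 86.5]
force: [-0.3, -0.1, -1.1]
gripper_width: 45.1
```

```bash
python3 -c "
from h import *
import cv2
to((521,79,172),86)
im=cams.grab_frame('side')
cv2.imwrite('pics/side6.png',cv2.resize(im[140:290,220:420,::-1],None,fx=4,fy=4))
"
```

```text
shift cm [-0.03 -0.06 -6.97] turn [ 0.2 -0.1  0.5] pos [521.8  79.3 102.3] rot [ 1.798e+02 -1.000e-01  8.650e+01] t 11.15 F [-0.3 -0.1 -1.1] T [ 0.13 -0.17 -0.04] w 45.1 q [  7.4  19.7 105.3   0.   54.9 -79.1]
```

View pics/side6.png

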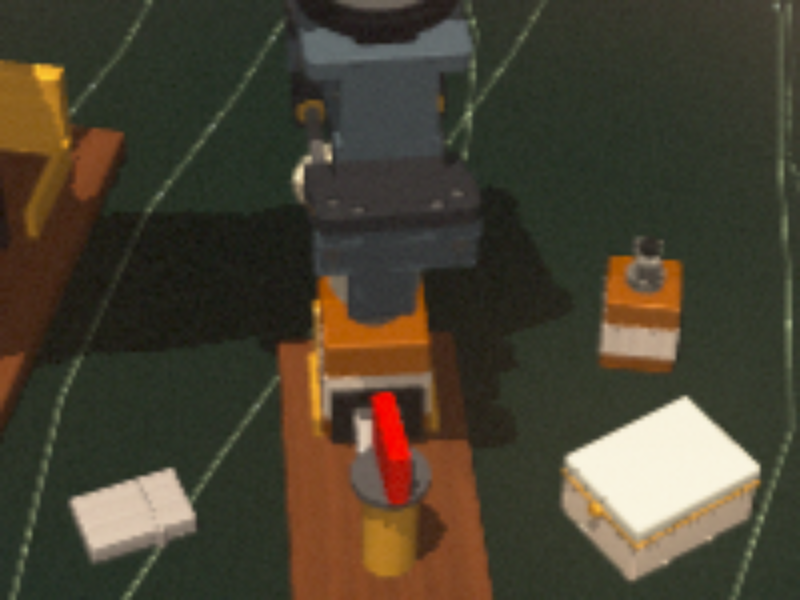

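Call:
apply_moves --plan '[{"fingers": 4, "x": -0.02, "y": -0.03, "z": -1.5, "wx": 0.1, "wy": 0, "wz": 0}, {"fingers": 4, "x": -0.02, "y": -0.03, "z": -3, "wx": 0.2, "wy": 0, "wz": 0}, {"fingers": 4, "x": -0.02, "y": -0.03, "z": -4.5, "wx": 0.2, "wy": 0, "wz": 0}, {"fingers": 4, "x": -0.02, "y": -0.03, "z": -5.8, "wx": 0.2, "wy": 0, "wz": 0}, {"fingers": 4, "x": -0.02, "y": -0.03, "z": -6.6, "wx": 0.2, "wy": 0, "wz": 0}, {"fingers": 4, "x": -0.02, "y": -0.03, "z": -6.9, "wx": 0.2, "wy": 0, "wz": 0}, {"fingers": 4, "x": -0.02, "y": -0.03, "z": -6.9, "wx": 0.2, "wy": 0, "wz": 0}]'

```text
time_s: 11.9
ee_pos: [521.2, 79.1, 171.0]
ee_rot: [-179.9, -0.1, 86.5]
force: [-0.0, 0.9, -1.5]
gripper_width: 45.1
```

```bash
python3 -c "
from h import *
import cv2
to((521,79,172),86)
im=cams.grab_frame('side')
cv2.imwrite('pics/side7.png',cv2.resize(im[120:290,220:420,::-1],None,fx=3.5,fy=3.5))
im=cams.grab_frame('top')
cv2.imwrite('pics/top7.png',im[:,:,::-1])
print(proj('side',(521,79,170)),proj('side',(521,79,120)))
"
```

```text
shift cm [-0.01 -0.02 -0.1 ] turn [-0.1 -0.1  0.5] pos [521.2  79.1 171. ] rot [-1.799e+02 -1.000e-01  8.650e+01] t 11.9 F [-0.   0.9 -1.5] T [ 0.05 -0.13  0.04] w 45.1 q [  7.3  15.9  99.7   0.1  64.5 -79.2]
[313.15045789 185.75798403] [312.96864824 204.42423294]
```

View pics/side7.png

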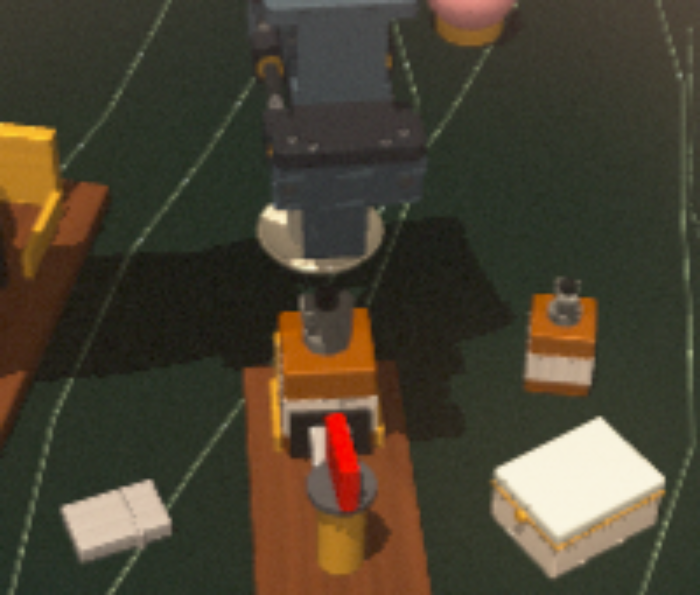

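View pics/top7.png

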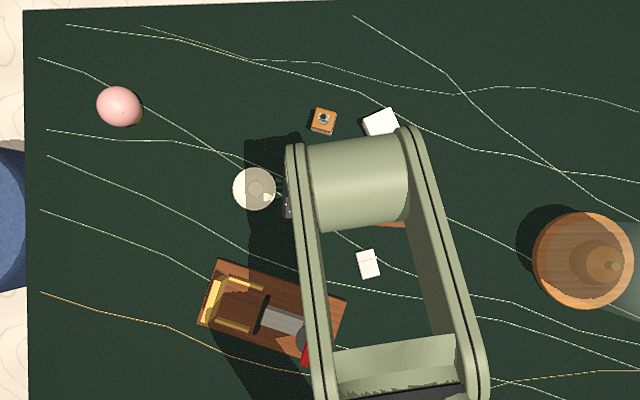

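```bash
python3 -c "
from h import *
print(env.job_done())"
```

```text
the job is handed in; nothing more can be done
None
```

The bottle is clamped and its cap is off, held upright by the gripper about 5 cm above the mouth. I handed the job in at about 12 s; no verdict is reported.

**Clamp:** I turned the red knob of the smaller holder clockwise about 75°. The torque climbed from 0.2 to about 1 N m, which I took as the stop. I could not read the knob angle directly. In the next pictures the black pad was against the bottle and the bar lay along the holder.

**Cap:** I gripped it at 35 N and pressed it about 7.3 to 7.6 mm, with an 8 to 9 N push back. I turned it about 86° anticlockwise and lifted it straight. Once it was off, the upward push was gone and only its weight was left, about 1.1 to 1.5 N.

**Last checks:**
- The side picture shows the mouth and plunger bare.
- The finger opening is 45.1 mm, which fits the 46 mm cap. The near finger hides the cap itself, so that and the weight are the evidence that it is held.
- The fingertips are at a height of 171 mm, which puts the cap's underside about 49 mm above the mouth if it did not slip in the grip. Tilt is under 0.2°.
- In the pictures the dish, lighter and pearl box are where they were; the arm partly covers the box in the last top picture.

**Disagreement:** the pressing force read about 1 N below the spring figure. I put that down to the cap's weight.

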